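# Hang and lock the second shelf bracket in the ski-maker's workshop

## Robot

A 6-joint arm with a two-finger parallel gripper is mounted at the origin on the work surface. World frame = base frame: x ahead of the robot, y to its left, z up, the work surface at z = 0. Lengths are in m, angles in rad, forces in N, time in s.
With the tool pointing down it reaches from about 0.375 to 0.975 m from the base axis. Payload 3.8 kg.
Tool frame: the origin (TCP) lies on the mounting face of the last link; the fingertips stand 173 mm ahead of it and the grasp point (between the pads) lies 155 mm ahead of it; z points along the fingers, y is the line along which they close (so a half turn about z gives the same grasp; the last joint's range is limited). The gripper opens to 85 mm and grips with 20 to 120 N. Pads are 22 mm wide; open, the fingers measure 114 mm over their backs; the gripper's body (76 mm by 85 mm) begins 54 mm behind the grasp point. The pads swing forward as they close: fully open they stand 13 mm farther back than shut.
Start: joints at [1.125, 0.264, 1.604, -0, 1.274, -0.037], TCP at [0.268, 0.619, 0.405] pointing down, gripper open.
Joint ranges: [-2.63, 2.63], [-0.94, 2.18], [0.31, 2.57], [-1.31, 4.45], [0, 2.66], [-2.55, 2.55]. Speed limits (rad/s): [2.57, 2.57, 3.14, 3.14, 3.14, 3.14].

## Interface

Orientations are given as a rotation vector (axis times angle).
In Python, from workcell import bot gives the robot as it stands.
- The arm moves only by the tool drive_tool, never from a script. Its argument "increments" is a list of rows, each an object with "delta_pos": the shift along the tool's x, y, z in mm, a list of three; "turn": the turn about the tool's z in rad; "jaw": the opening, from -1 (shut) to 1 (fully open). A call has 1 to 8 rows; each row shifts and turns the commanded pose from where the row before left it, along the tool's axes as they then stand; what a row does not reach is not made up. A row lasts 1/12 s, in which the tool goes at most 41.7 mm and 7.16 degrees, less where a joint would pass 70% of its speed; a pose out of reach is approached as far as the arm can. A call is refused whole if a number of a shift passes 41.7 or a number of a turn 0.125, either way. A call with a gripper value outside its range is refused whole. The fingers move at their own pace and stop on an object; "grip_force" is the grip in N (left out, the last holds). Time passes only in rows, so rows that do not move let the fingers close. It gives the time, the measured TCP pose, the force, the opening and the grip force at its end, in the units of the state.
- bot.read_state(): the state, without advancing time (a new reading comes with each control period).
- bot.read_camera(name): name is "scene" or "top" or "wrist"; returns a dict with "pixels" (384x512x3 uint8, red, green, blue), "fovy" (degrees; the focal length in pixels is half the picture's height over the tangent of half this angle, whatever the lens; pixels are square), "cx", "cy" (the principal point, pixels), "k1" (the pictures are not rectified: a ray, as slopes to the right and down, at radius r is drawn at 1 + k1 r^2 times it, then the intrinsics apply), "camera_from_world" (4x4, takes a point from world to camera coordinates); the wrist camera has in their place "hand_eye" (4x4, takes a point from camera to tool coordinates, whose origin is the TCP and whose axes are the flange's). Camera axes: x right, y down, z forward; pixel columns grow to the right and rows downward; lengths in m; the calibration is good to about 2 mm. A picture is of the moment at which its call begins: read the wrist's pose just before it. There is no depth.
- bot.finish_job(): hands the job in; it is judged then, once.
The state is a dict: "time": time; "q": joint angles; "joint_vel": joint speeds; "joint_torque": joint torques, N m; "tool_pos": TCP position; "tcp_rot": TCP orientation; "wrist_force": force on the tool from outside, world axes, zero at the start; "torque": the same for the moment, N m; "width": opening from 0.0 (shut) to 1.0 (fully open); "grip_force": force on a finger pad.
Only numpy, scipy, OpenCV 4.12 (cv2) and the standard library are available. Lean on these libraries where they do the work, as an engineer would, in place of code of your own. Each camera call takes 0.05 s, during which the arm holds its last target. There are 200 camera calls.

## Task

Fit the loose wooden shelf bracket to the empty slotted upright, just like the one already fitted on the other upright: hook both its hooks into the slots, then press it down until it is fully home and the brass catch has sprung out over its toe, and let go. The steel strip can sit several millimetres to either side of the middle of its post, so feel gently for the slots instead of forcing it (never push the bracket against the upright with more than about 4 kg), and leave the other things on the bench where they are.

Things in the scene. Friction and masses are not known exactly. Their poses are not given: they have to be found in the camera images.
- bracket: Loose bracket: pale beech bar (x -120 to -10, y -15 to 15, z 0 to 24 mm; 10 mm high end stop at x -120) with a dark steel spine at its +x end (x -10 to 0, 30 wide, z 0 to 92). Stands upright on the bench, 0.2 to 0.4 kg. Origin: underside, mid-width, on the spine's back face (the face with the hooks, which goes against the strip). x along the bar towards the hooks, z up.
- grip (a point): In the middle of the bracket's bar, 75 mm from the spine's back face, 12 mm above the underside: grip here from above, across the 30 mm width.
- hooks (a point): Tip of the bracket's lower hook, 11 mm beyond the spine's back face. Two hooks, 8 mm wide, mid-width: necks 10 mm high with undersides 34 and 78 mm above the bracket's underside; at each end a lip hangs 14 mm below the neck, leaving 5.5 mm between lip and spine for the 4 mm strip.
- flange (a point): Centre of the top of the press flange (20 x 30 mm, 6 thick, at the top of the spine on the bar's side), 15 mm in front of the spine's back face, 92 mm above the underside: press down here.
- upright: Empty upright, fixed: pale wooden post 64 wide, 100 mm high on a dark base (100 wide, 20 high, 12 mm ahead of the strip); on its -x face a steel strip 40 wide, 222 mm high, open behind. Origin: on the bench under the strip's front face, mid-post; x into the post, z up. Strip, slots and catch sit together up to 9 mm to either side (y) of mid-post, unknown, and stay put; the pose is the post's.
- slots (a point): On the empty upright, mid-post on the strip's front face, 153 mm above the bench: middle of the lower slot if the strip were central. Two slots 11 mm wide, at heights 134 to 172 and 178 to 216 mm. The hooks enter level, along x, with the bracket's underside 114 to 128 mm above the bench (120 best), until the spine touches the strip; then the bracket goes down 20 mm, lips behind the strip.
- seat (a point): On the empty upright: where the bracket's origin lies when locked, if the strip were mid-post: on the strip's front face, 100 mm above the bench. Axes as the upright.
- catch (a joint): Brass spring catch in the empty strip: 0 = sprung out 4 mm from its face; metres as pushed in. Sloping top from 118 mm above the bench, flat underside at 107. The hooked bracket's toe (bottom 6 mm of the spine) rests on the slope by its own weight; some 5 to 20 N down on the flange drives it past. Home (necks on the slot bottoms), the catch springs to 0 over the toe.
- upright_done: The other upright, fixed and alike, with a bracket already locked on: its bar juts 120 mm towards the robot, 100 to 124 mm above the bench, spine up to 192 mm. Origin as on the empty one.
- mallet: Wooden mallet, head 100 mm long, 56 mm thick, handle 150 mm towards its -x; lies on the bench. Leave it.
- glue: White glue bottle 56 mm thick, 150 mm high. Leave it.
- driver: Screwdriver lying on the bench. Leave it.
- offcut: Wood offcut 70 x 50 x 30 mm lying between the two uprights. Leave it.
- mug: Blue mug, 80 mm wide, 90 mm high. Leave it.
- jar: Amber glass jar 64 mm wide, 80 mm high. Leave it.
- brush: Brush lying on the bench. Leave it.
There are look-alikes about, which are no part of the job. What is shaped like the bracket but orange or red is not meant.

How it is judged:
By the outcome, as a careful person would: the job done as asked, in the order asked, and still so for the second after the job is handed in, with the robot touching nothing.
It also fails if it takes over 58 s, if anything falls off the work surface, if the arm or the gripper's body presses on something with over 40 N, if the wrist force passes 120 N, or if a joint passes its speed limit or range.

## Working session

There is one attempt and no reset: what is moved stays moved. The work goes in short steps, Python scripts to look and compute and a tool call to move; the robot and the scene stay as the last step left them, time stands still between calls to the robot, and variables do not carry over. Pictures are saved under pics/ and viewed, at most 10 in all, crops included, and the job is handed in when it is done.

Besides the shell and the picture viewer there is one more tool, called after "Request:" as name(argument=value, ...), one argument or row to a line, values as JSON. drive_tool: Moves the arm, as the interface text tells. Its arguments: {"type":"object","properties":{"increments":{"type":"array"},"grip_force":{"type":"number"}},"required":["increments"]}

```bash
mkdir -p pics; ls; cat > h.py <<'E'
import numpy as np, cv2
from scipy.spatial.transform import Rotation as R
from workcell import bot
def grab(n):
    s=bot.read_state(); c=bot.read_camera(n)
    if n=="wrist":
        T=np.eye(4);T[:3,:3]=R.from_rotvec(s["tcp_rot"]).as_matrix();T[:3,3]=s["tool_pos"]
        c["wc"]=T@np.array(c["hand_eye"])
    else: c["wc"]=np.linalg.inv(np.array(c["camera_from_world"]))
    c["f"]=192/np.tan(np.radians(c["fovy"])/2)
    return c
def save(c,p,box=None,size=None):
    im=cv2.cvtColor(c["pixels"],cv2.COLOR_RGB2BGR)
    if box: im=im[box[1]:box[3],box[0]:box[2]]
    if size: im=cv2.resize(im,size,interpolation=cv2.INTER_CUBIC)
    cv2.imwrite(p,im)
def ray(c,uv):
    K=np.array([[c["f"],0,c["cx"]],[0,c["f"],c["cy"]],[0,0,1]])
    p=cv2.undistortPoints(np.array([[uv]],float),K,np.array([c["k1"],0,0,0,0.]))[0,0]
    d=c["wc"][:3,:3]@np.array([p[0],p[1],1]); return c["wc"][:3,3],d/np.linalg.norm(d)
def plane(c,uv,z):
    o,d=ray(c,uv); return o+d*(z-o[2])/d[2]
def tri(c1,u1,c2,u2):
    o1,d1=ray(c1,u1);o2,d2=ray(c2,u2)
    t=np.linalg.lstsq(np.c_[d1,-d2],o2-o1,rcond=None)[0]
    a=o1+t[0]*d1;b=o2+t[1]*d2; return (a+b)/2,np.linalg.norm(a-b)
def proj(c,P):
    p=np.linalg.inv(c["wc"])@np.r_[P,1];x,y=p[:2]/p[2];k=1+c["k1"]*(x*x+y*y)
    return np.array([c["f"]*x*k+c["cx"],c["f"]*y*k+c["cy"]])
E
python3 - <<'E'
from h import *
cs=[grab(n) for n in("scene","top")]
for n,c in zip(("scene","top"),cs):
    save(c,f"pics/{n}0.png",size=(800,600)); print(n,c["fovy"],c["k1"],c["wc"].round(3).tolist())
s=bot.read_state();print(s)
E
```

```text
pics
scene 45.79483736030511 -0.1716333525917046 [[0.518, 0.743, -0.425, 1.047], [0.855, -0.451, 0.255, -0.324], [-0.002, -0.496, -0.869, 1.12], [0.0, 0.0, 0.0, 1.0]]
top 49.58434810122596 -0.022709732792273795 [[0.026, -0.989, 0.149, 0.383], [-1.0, -0.025, 0.008, -0.01], [-0.004, -0.149, -0.989, 1.067], [0.0, 0.0, 0.0, 1.0]]
{'time': 0.1, 'q': array([ 1.12509536e+00,  2.64707101e-01,  1.60524977e+00,  1.74410689e-05,
        1.27369289e+00, -3.68847576e-02]), 'joint_vel': array([ 0.00053533, -0.0012549 , -0.00343043,  0.00078847, -0.00042978,
       -0.00015321]), 'joint_torque': array([-2.92698105e-04, -5.16708720e+01, -3.68589234e+01, -1.90120431e-04,
        6.34198936e-03, -1.48439972e-05]), 'tool_pos': array([0.26818551, 0.61910211, 0.40345975]), 'tcp_rot': array([-0.63760892, -3.07568845,  0.00313093]), 'wrist_force': array([ 0.75219289, -0.58953896,  0.51997678]), 'torque': array([0.01546747, 0.00187556, 0.07241196]), 'grip_force': 0.0, 'width': 0.9999399513431818}
```

View pics/scene0.png

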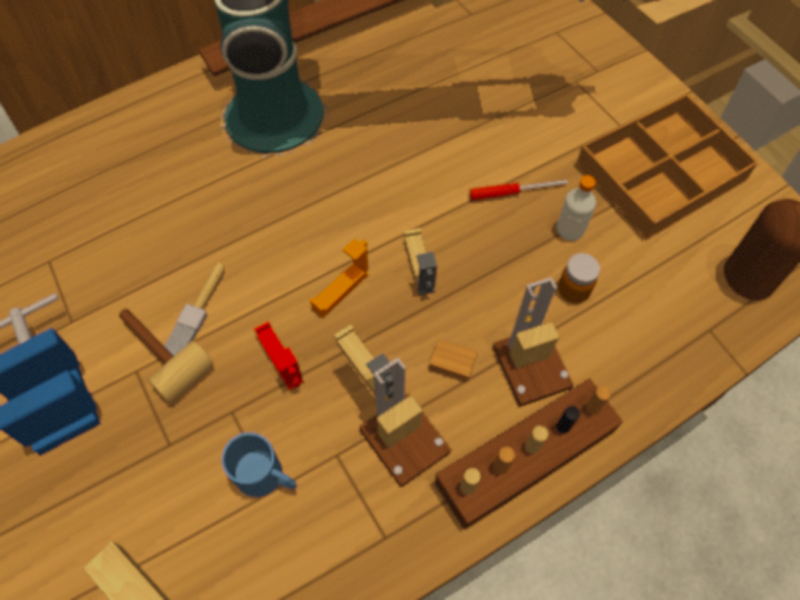

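View pics/top0.png

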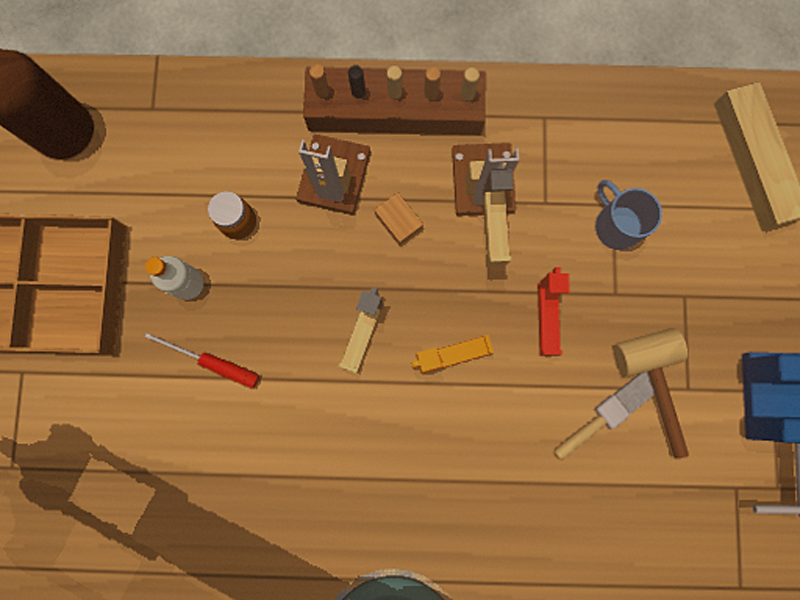

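Top view (800x600): bracket-like things are the pale/steel one at (362,330), the orange at (453,353), the red at (553,312), and the fitted one at (497,220). By the description I choose the pale one at (362,330). The empty upright is at (330,175). In the scene view these are the bracket at (420,262) and the upright at (535,340). Next comes a close crop of both, plus masks.

```bash
python3 - <<'E'
from h import *
T=[grab("top") for _ in range(5)];S=[grab("scene") for _ in range(5)]
for L in(T,S): L[0]["pixels"]=np.mean([c["pixels"] for c in L],0).astype(np.uint8)
t,s=T[0],S[0]
import pickle;pickle.dump((t,s),open("ts.pkl","wb"))
def crop(c,x,y,w=66,h=50):
    return cv2.resize(cv2.cvtColor(c["pixels"],cv2.COLOR_RGB2BGR)[y:y+h,x:x+w],(396,300),interpolation=cv2.INTER_CUBIC)
im=np.vstack([np.hstack([crop(t,200,185,),crop(t,180,85)]),np.hstack([crop(s,240,142),crop(s,310,175,110,83)])])
cv2.imwrite("pics/crop1.png",im)
for n,c,b in(("top",t,(200,170,260,250)),("scene",s,(250,140,290,195))):
    hsv=cv2.cvtColor(c["pixels"],cv2.COLOR_RGB2HSV);x0,y0,x1,y1=b
    for nm,m in(("pale",cv2.inRange(hsv,(18,50,150),(32,150,255))),("steel",cv2.inRange(hsv,(0,0,30),(180,60,150)))):
        m=m[y0:y1,x0:x1]; cn,_=cv2.findContours(m,0,2)
        for k in cn:
            if cv2.contourArea(k)>25: 
                print(n,nm,cv2.contourArea(k),(cv2.boxPoints(cv2.minAreaRect(k))+[x0,y0]).round(1).tolist())
E
```

```text
top pale 380.0 [[216.5, 234.3], [230.4, 198.8], [241.4, 203.1], [227.4, 238.6]]
top steel 137.0 [[227.5, 196.8], [233.5, 181.8], [244.9, 186.3], [238.9, 201.3]]
scene pale 32.5 [[262.0, 152.0], [270.1, 150.5], [273.6, 169.8], [265.5, 171.3]]
scene steel 166.5 [[267.9, 163.1], [276.8, 162.7], [278.0, 186.6], [269.0, 187.0]]
```

View pics/crop1.png

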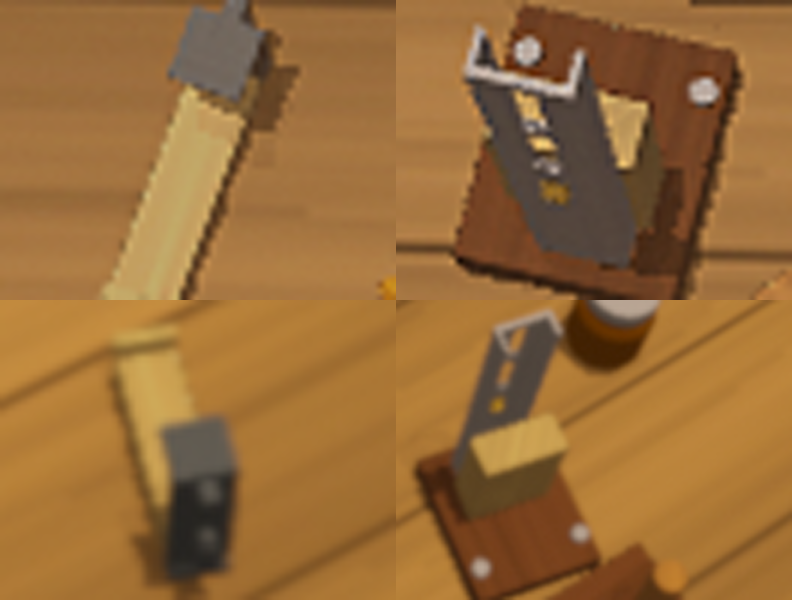

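The crop confirms the choice: pale bar and grey steel flange, with the hooks beyond it at the crop's top (237,5). The upright's strip leans up-left towards its top, with two slots and the brass catch at (553,192). Now I'll triangulate.

```bash
python3 - <<'E'
from h import *
import pickle
t,s=pickle.load(open("ts.pkl","rb"))
A=lambda x,y:(200+x/6-.4,185+y/6-.4)
B=lambda x,y:(180+(x-396)/6-.4,85+y/6-.4)
C=lambda x,y:(240+x/6-.4,142+(y-300)/6-.4)
D=lambda x,y:(310+(x-396)/3.6-.4,175+(y-300)/3.6-.4)
def pr(n,p): print(n,(np.array(p[0])*1000).round(1),round(p[1]*1000,1))
pr("flange back+y",tri(t,A(200,8),s,C(172,485)))
pr("flange back-y? ",tri(t,A(272,35),s,C(237,470)))
pr("flange swap",tri(t,A(200,8),s,C(237,470)))
pr("swap2",tri(t,A(272,35),s,C(172,485)))
pr("strip top+y",tri(t,B(466,78),s,D(497,330)))
pr("strip top-y",tri(t,B(577,96),s,D(553,314)))
pr("swap",tri(t,B(466,78),s,D(553,314)))
pr("swap2",tri(t,B(577,96),s,D(497,330)))
print("flange z92",[(plane(t,A(*p),.092)*1000).round(1).tolist() for p in((200,8),(272,35),(240,100),(170,78))])
print("bar end z24/34",[(plane(t,u,.034)*1000).round(1).tolist() for u in((216.5,234.3),(227.4,238.6))])
print("base z20",[(plane(t,B(*p),.02)*1000).round(1).tolist() for p in((522,8),(740,52),(690,300),(455,255))])
print("screws z20",[(plane(t,B(*p),.021)*1000).round(1).tolist() for p in((528,50),(704,91))])
print("strip top z222",[(plane(t,B(*p),.222)*1000).round(1).tolist() for p in((466,78),(577,96))])
print("post top z100",[(plane(t,B(*p),.1)*1000).round(1).tolist() for p in((648,102),(635,170))])
print("catch z112",(plane(t,B(553,192),.112)*1000).round(1),"slot",(plane(t,B(542,145),.153)*1000).round(1))
print("strip bot z20",[(plane(t,B(*p),.02)*1000).round(1).tolist() for p in((547,250),(628,266))])
E
```

```text
flange back+y [539.3  43.7  84.9] 28.3
flange back-y?  [540.9  41.4  93.5] 31.4
flange swap [544.6  57.1  88.5] 1.2
swap2 [535.   28.7  86.4] 2.2
strip top+y [707.9 128.7 209.3] 35.7
strip top-y [713.6 119.8 228.2] 38.7
swap [714.7 145.5 214.1] 1.8
swap2 [707.1 104.7 218.9] 2.0
flange z92 [[543.8, 56.4, 92.0], [533.7, 27.5, 92.0], [507.4, 39.3, 92.0], [515.5, 67.2, 92.0]]
bar end z24/34 [[430.9, 96.8, 34.0], [421.0, 69.4, 34.0]]
base z20 [[822.7, 156.6, 20.0], [804.5, 59.4, 20.0], [690.9, 77.3, 20.0], [708.7, 180.5, 20.0]]
screws z20 [[802.8, 152.9, 21.0], [785.7, 74.5, 21.0]]
strip top z222 [[711.2, 143.3, 222.0], [705.4, 103.4, 222.0]]
post top z100 [[750.1, 90.8, 100.0], [721.1, 94.9, 100.0]]
catch z112 [707.  125.9 112. ] slot [711.7 125.2 153. ]
strip bot z20 [[711.9, 140.4, 20.0], [705.5, 104.8, 20.0]]
```

Measured: the bracket's back edge is mid (539,42), yaw about -0.35, length 120 mm ✓. Its height triangulated to about 88 mm against 92 ✓. The strip face centre is about (708.5,123.5) mm, width 40 ✓, yaw about -0.18. Moving above the bracket now.

Request:
drive_tool(
  increments=[
    {"delta_pos":[-25,-26.5,0],"turn":0,"jaw":1},
    {"delta_pos":[-25,-26.5,0],"turn":0,"jaw":1},
    {"delta_pos":[-25,-26.5,0],"turn":0,"jaw":1},
    {"delta_pos":[-25,-26.5,0],"turn":0,"jaw":1},
    {"delta_pos":[-25,-26.5,0],"turn":0,"jaw":1},
    {"delta_pos":[-25,-26.5,0],"turn":0,"jaw":1},
    {"delta_pos":[-25,-26.5,0],"turn":0,"jaw":1},
    {"delta_pos":[-25,-26.5,0],"turn":0,"jaw":1},
  ],
)

```text
time: 1.27
tool_pos: [0.3677, 0.3437, 0.405]
tcp_rot: [0.637, 3.076, 0.001]
wrist_force: [0.9, -0.1, -0.5]
width: 1.0
grip_force: 0.0
```

Request:
drive_tool(
  increments=[
    {"delta_pos":[-25,-26.5,0],"turn":0,"jaw":1},
    {"delta_pos":[-25,-26.5,0],"turn":0,"jaw":1},
    {"delta_pos":[-25,-26.5,0],"turn":0,"jaw":1},
    {"delta_pos":[-25,-26.5,0],"turn":0,"jaw":1},
    {"delta_pos":[-25,-26.5,0],"turn":0,"jaw":1},
    {"delta_pos":[-25,-26.5,0],"turn":0,"jaw":1},
    {"delta_pos":[-25,-26.5,0],"turn":0,"jaw":1},
    {"delta_pos":[-25,-26.5,0],"turn":-0.06,"jaw":1},
  ],
)

```text
time: 1.93
tool_pos: [0.4669, 0.0695, 0.4052]
tcp_rot: [0.544, 3.093, 0.001]
wrist_force: [0.8, 0.2, -0.2]
width: 1.003
grip_force: 0.0
```

Request:
drive_tool(
  increments=[
    {"delta_pos":[0,0,0],"turn":0,"jaw":1},
    {"delta_pos":[0,0,0],"turn":0,"jaw":1},
    {"delta_pos":[0,0,0],"turn":0,"jaw":1},
  ],
)

```text
time: 2.18
tool_pos: [0.4667, 0.0712, 0.4047]
tcp_rot: [-0.548, -3.093, -0.001]
wrist_force: [-0.7, -0.5, 0.1]
width: 1.001
grip_force: 0.0
```

```bash
python3 - <<'E'
from h import *
c=grab("wrist"); save(c,"pics/w1.png",size=(800,600)); s=bot.read_state()
print(s["tool_pos"],s["tcp_rot"],s["q"],np.array(c["hand_eye"]).round(3).tolist())
print("pred back mid z92",proj(c,[.5388,.042,.092]),"grip",proj(c,[.468,.0677,.024]),"strip top",proj(c,[.7085,.1233,.222]),"slot",proj(c,[.7085,.1233,.153]))
E
```

```text
[0.4665682  0.07183641 0.40469798] [-5.45390828e-01 -3.09361115e+00 -7.52413110e-04] [ 9.97987055e-02 -1.27665486e-01  2.02069495e+00  5.64432749e-04
  1.24869742e+00 -1.12217085e+00] [[-0.001, -0.95, -0.313, 0.081], [1.0, -0.001, -0.001, -0.0], [0.001, -0.313, 0.95, 0.031], [0.0, 0.0, 0.0, 1.0]]
pred back mid z92 [257.8886578  246.36965126] grip [257.96561366 166.72438195] strip top [422.35974265 470.46442707] slot [385.80562417 386.84781301]
```

View pics/w1.png

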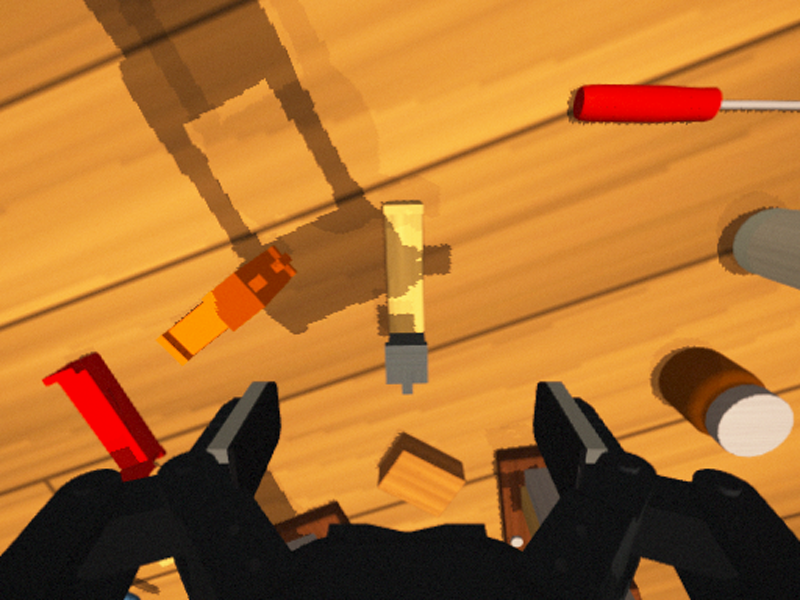

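The wrist view shows the pale bracket upright and aligned with the image: bar end at (404,205), flange back edge at (386–428,384), hook tip at (407,392). I'll refine the bracket pose from this view.

```bash
cat >> h.py <<'E'
def togo(P,yaw):
    "P world mm target TCP, yaw = direction of bracket x (minus tool x)"
    s=bot.read_state();M=R.from_rotvec(s["tcp_rot"]).as_matrix()
    d=M.T@(np.array(P)/1000-s["tool_pos"])*1000
    y0=np.arctan2(-M[1,0],-M[0,0]);print("pos",(s["tool_pos"]*1000).round(1),"yaw",y0.round(4),"tilt",(M[:,2]).round(4),"delta tool mm",d.round(1),"turn",-(yaw-y0).round(4),"F",s["wrist_force"].round(1))
E
python3 - <<'E'
from h import *
import pickle
t,s=pickle.load(open("ts.pkl","rb"))
c=grab("wrist"); k=1/1.5625
P=lambda x,y,z:(plane(c,(x*k-.2,y*k-.2),z)*1000).round(1)
a,b=P(384,205,.034),P(423,205,.034); e,f=P(386,384,.092),P(428,384,.092)
print(a,b,e,f,np.linalg.norm(a-b),np.linalg.norm(e-f),np.linalg.norm((a+b-e-f)/2))
d=(e+f-a-b)/2; yaw=np.arctan2(d[1],d[0]); v=(e-f);print("yaws",yaw,np.arctan2(-v[0],v[1]),"grip",(e+f)/2-[75*np.cos(yaw),75*np.sin(yaw),0])
# height check: flange back corner top view vs wrist view
p,g=tri(c,(428*k-.2,384*k-.2),t,(200+200/6-.4,185+8/6-.4));print("height tri",p*1000,g*1000)
p,g=tri(c,(384*k-.2,205*k-.2),t,(227.4,238.6));print("bar end tri",p*1000,g*1000)
p,g=tri(c,(423*k-.2,205*k-.2),t,(216.5,234.3));print("bar end tri",p*1000,g*1000)
togo([467.5,68.5,178],-.35)
E
```

```text
[420.   70.3  34. ] [430.1  98.   34. ] [533.5  31.4  92. ] [543.8  59.7  92. ] 29.483893908369712 30.116108646370623 133.26259790353777
yaws -0.3275491188215813 2.7925379620702357 grip [467.63747307  69.67925651  92.        ]
height tri [545.18394393  57.90459339  87.97160059] 2.92032709333424
bar end tri [420.92046161  69.81601956  27.08767729] 0.6854294955349447
bar end tri [431.42527755  97.98352928  22.59880184] 0.03543151297391967
pos [466.5  72.2 404.7] yaw -0.3479 tilt [-1.e-04  4.e-04 -1.e+00] delta tool mm [ -2.3  -3.2 226.7] turn 0.0021 F [ 0.1 -0.2 -0.2]
```

Request:
drive_tool(
  increments=[
    {"delta_pos":[-2,-2.8,34],"turn":0,"jaw":1},
    {"delta_pos":[0,0,38],"turn":0,"jaw":1},
    {"delta_pos":[0,0,38],"turn":0,"jaw":1},
    {"delta_pos":[0,0,38],"turn":0,"jaw":1},
    {"delta_pos":[0,0,34],"turn":0,"jaw":1},
    {"delta_pos":[0,0,24],"turn":0,"jaw":0.5},
    {"delta_pos":[0,0,14],"turn":0,"jaw":0.3},
    {"delta_pos":[0,0,6],"turn":0,"jaw":0.1},
  ],
)

```text
time: 2.95
tool_pos: [0.4657, 0.0693, 0.1759]
tcp_rot: [-0.54, -3.089, 0.002]
wrist_force: [-0.4, -0.4, 0.1]
width: 0.604
grip_force: 0.0
```

Request:
drive_tool(
  increments=[
    {"delta_pos":[0,0,0],"turn":0,"jaw":-1},
    {"delta_pos":[0,0,0],"turn":0,"jaw":-1},
    {"delta_pos":[0,0,0],"turn":0,"jaw":-1},
    {"delta_pos":[0,0,0],"turn":0,"jaw":-1},
    {"delta_pos":[0,0,0],"turn":0,"jaw":-1},
  ],
  grip_force=60,
)

```text
time: 3.37
tool_pos: [0.468, 0.0681, 0.1795]
tcp_rot: [0.545, 3.093, 0.001]
wrist_force: [0.3, 0.4, -3.3]
width: 0.33
grip_force: 61.7
```

Request:
drive_tool(
  increments=[
    {"delta_pos":[0,0,-8],"turn":0,"jaw":-1},
    {"delta_pos":[0,0,-18],"turn":0,"jaw":-1},
    {"delta_pos":[0,0,-24],"turn":0,"jaw":-1},
    {"delta_pos":[0,0,-24],"turn":-0.04,"jaw":-1},
    {"delta_pos":[0,0,-24],"turn":-0.05,"jaw":-1},
    {"delta_pos":[0,0,-15],"turn":-0.05,"jaw":-1},
    {"delta_pos":[0,0,-6],"turn":-0.03,"jaw":-1},
    {"delta_pos":[0,0,0],"turn":0,"jaw":-1},
  ],
)

```text
time: 4.03
tool_pos: [0.4687, 0.068, 0.3009]
tcp_rot: [0.279, 3.124, 0.002]
wrist_force: [1.3, -0.4, -4.3]
width: 0.334
grip_force: 61.8
```

```bash
python3 - <<'E'
from h import *
togo([607.1,141.9,298.5],-.18)
print(bot.read_state()["width"],bot.read_state()["torque"])
E
```

```text
pos [468.7  68.  300.9] yaw -0.1784 tilt [ 5.7e-03  5.0e-04 -1.0e+00] delta tool mm [-123.1   97.3    3.3] turn 0.0016 F [ 1.3 -0.4 -4.3]
0.3340313424164125 [ 0.0168622   0.09716295 -0.02191324]
```

Request:
drive_tool(
  increments=[
    {"delta_pos":[-12,10,0],"turn":0,"jaw":-1},
    {"delta_pos":[-24,19,0],"turn":0,"jaw":-1},
    {"delta_pos":[-26,21,0],"turn":0,"jaw":-1},
    {"delta_pos":[-26,21,0],"turn":0,"jaw":-1},
    {"delta_pos":[-18,17,0],"turn":0,"jaw":-1},
    {"delta_pos":[-9,9,0],"turn":0,"jaw":-1},
    {"delta_pos":[0,0,0],"turn":0,"jaw":-1},
    {"delta_pos":[0,0,0],"turn":0,"jaw":-1},
  ],
)

```text
time: 4.7
tool_pos: [0.5979, 0.1431, 0.2966]
tcp_rot: [-0.28, -3.127, 0.001]
wrist_force: [0.2, -0.2, -3.4]
width: 0.339
grip_force: 61.8
```

```bash
python3 - <<'E'
from h import *
import pickle
togo([607.1,141.9,298.5],-.18)
T=[grab("top") for _ in range(4)];S=[grab("scene") for _ in range(4)]
for L in(T,S): L[0]["pixels"]=np.mean([c["pixels"] for c in L],0).astype(np.uint8)
t,s=T[0],S[0];w=grab("wrist")
pickle.dump((t,s,w),open("ts2.pkl","wb"))
togo([607.1,141.9,298.5],-.18)
print(proj(t,[.69,.126,.21]),proj(s,[.69,.126,.21]))
r=lambda c,x,y,w_,h_:cv2.resize(cv2.cvtColor(c["pixels"],cv2.COLOR_RGB2BGR)[y:y+h_,x:x+w_],(400,300),interpolation=cv2.INTER_CUBIC)
cv2.imwrite("pics/pre.png",np.vstack([np.hstack([r(t,176,80,48,36),r(s,310,165,64,48)]),np.hstack([r(w,0,0,512,384),r(t,140,70,128,96)])]))
E
```

```text
pos [597.9 143.1 296.6] yaw -0.1789 tilt [-2.5e-03 -7.0e-04 -1.0e+00] delta tool mm [-9.3  0.4 -1.9] turn 0.0011 F [ 0.2 -0.2 -3.4]
pos [597.9 142.7 297.9] yaw -0.1793 tilt [ 2.e-04  0.e+00 -1.e+00] delta tool mm [-9.2  0.9 -0.6] turn 0.0007 F [ 0.5 -0.7 -5. ]
[199.64130944 109.21847079] [339.58596089 175.41056798]
```

View pics/pre.png

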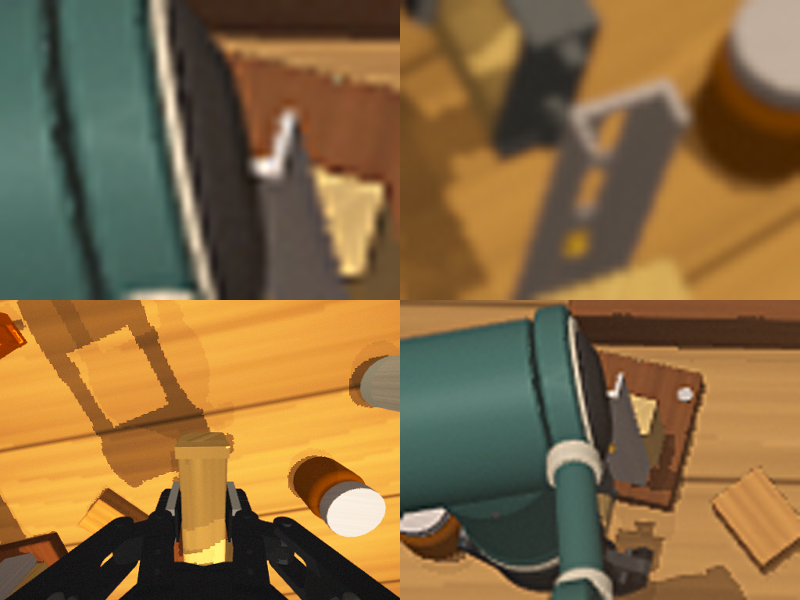

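The top view is blocked by the arm. The scene view shows the hooks about a bracket's depth in front of the strip, with slots and catch visible at (575,245) in the crop. The fingers centre the bracket on the tool plane, so I'll measure the slots and catch directly from the earlier pictures by mask, tri­angulating across views.

```bash
python3 - <<'E'
from h import *
import pickle
t,s=pickle.load(open("ts.pkl","rb"))
B=lambda x,y:(180+(x-396)/6,85+y/6)
D=lambda x,y:(310+(x-396)/3.6,175+(y-300)/3.6)
def blobs(c,poly):
    hsv=cv2.cvtColor(c["pixels"],cv2.COLOR_RGB2HSV)
    m=np.zeros(hsv.shape[:2],np.uint8);cv2.fillPoly(m,[np.array(poly).round().astype(int)],1)
    w=np.where(m>0,np.clip(hsv[...,1].astype(float)-60,0,None),0)
    n,lab,st,ce=cv2.connectedComponentsWithStats((w>25).astype(np.uint8))
    out=[]
    for i in range(1,n):
        if st[i,4]<3: continue
        yy,xx=np.nonzero(lab==i);ww=w[yy,xx];out.append((np.array([(xx*ww).sum(),(yy*ww).sum()])/ww.sum(),st[i].tolist()))
    return out
n=np.array([.984,-.179,0]);l=np.array([.179,.984,0])
for nm,c,poly in(("top",t,[B(490,95),B(565,105),B(615,240),B(560,240)]),("scene",s,[D(515,335),D(547,328),D(510,430),D(478,430)])):
    for uv,st in blobs(c,poly):
        o,d=ray(c,uv)
        for n0 in(674.5,677):
            p=(o+d*((n0/1000-o@n)/(d@n)))*1000
            print(nm,uv.round(1),st,n0,"lat",(p@l).round(1),"z",p[2].round(1))
print("strip n",np.array([708.5,123.4,0])@n, "tri n",np.array([710.9,125.1,0])@n)
E
```

```text
top [201.6 102.4] [199, 101, 6, 4, 16] 674.5 lat 248.3 z 203.2
top [201.6 102.4] [199, 101, 6, 4, 16] 677 lat 249.9 z 195.9
top [204. 109.] [202, 107, 5, 5, 18] 674.5 lat 248.4 z 162.0
top [204. 109.] [202, 107, 5, 5, 18] 677 lat 250.0 z 154.4
top [206.1 116.6] [204, 115, 5, 5, 21] 674.5 lat 250.4 z 108.3
top [206.1 116.6] [204, 115, 5, 5, 21] 677 lat 252.1 z 100.2
scene [343.5 186.5] [341, 184, 6, 6, 17] 674.5 lat 253.8 z 182.9
scene [343.5 186.5] [341, 184, 6, 6, 17] 677 lat 251.5 z 188.6
scene [340.5 194.3] [338, 191, 6, 7, 24] 674.5 lat 253.1 z 144.1
scene [340.5 194.3] [338, 191, 6, 7, 24] 677 lat 250.8 z 150.0
scene [337.8 203.5] [335, 201, 6, 6, 29] 674.5 lat 254.8 z 93.3
scene [337.8 203.5] [335, 201, 6, 6, 29] 677 lat 252.5 z 99.5
scene [339.4 210.1] [333, 208, 11, 4, 25] 674.5 lat 268.1 z 45.7
scene [339.4 210.1] [333, 208, 11, 4, 25] 677 lat 265.7 z 52.2
strip n 675.0754 tri n 677.1326999999999
```

Slots: the two views cross at n≈677, lateral≈250.4 mm, and the slot heights of 196 and 154 agree with the text. So I shift +3 mm laterally and 2 mm up, then advance to just short of contact.

Request:
drive_tool(
  increments=[
    {"delta_pos":[-4,3,-2],"turn":0,"jaw":-1},
    {"delta_pos":[-8,0,0],"turn":0,"jaw":-1},
    {"delta_pos":[-7,0,0],"turn":0,"jaw":-1},
    {"delta_pos":[-3,0,0],"turn":0,"jaw":-1},
    {"delta_pos":[0,0,0],"turn":0,"jaw":-1},
    {"delta_pos":[0,0,0],"turn":0,"jaw":-1},
    {"delta_pos":[0,0,0],"turn":0,"jaw":-1},
  ],
)

```text
time: 5.73
tool_pos: [0.6203, 0.142, 0.2993]
tcp_rot: [-0.281, -3.128, 0.0]
wrist_force: [-0.4, -0.1, -3.3]
width: 0.333
grip_force: 61.7
```

Request:
drive_tool(
  increments=[
    {"delta_pos":[-1.5,0,0],"turn":0,"jaw":-1},
    {"delta_pos":[-1.5,0,0],"turn":0,"jaw":-1},
    {"delta_pos":[-1.5,0,0],"turn":0,"jaw":-1},
    {"delta_pos":[-1.5,0,0],"turn":0,"jaw":-1},
    {"delta_pos":[0,0,0],"turn":0,"jaw":-1},
  ],
)

```text
time: 6.15
tool_pos: [0.6241, 0.1414, 0.2987]
tcp_rot: [-0.28, -3.121, 0.001]
wrist_force: [-10.2, 1.3, 0.3]
width: 0.34
grip_force: 62.2
```

Request:
drive_tool(
  increments=[
    {"delta_pos":[-1,0,0],"turn":0,"jaw":-1},
    {"delta_pos":[-1,0,0],"turn":0,"jaw":-1},
    {"delta_pos":[-1,0,0],"turn":0,"jaw":-1},
    {"delta_pos":[0,0,0],"turn":0,"jaw":-1},
  ],
)

```text
time: 6.48
tool_pos: [0.6255, 0.1416, 0.298]
tcp_rot: [-0.278, -3.116, 0.0]
wrist_force: [-16.2, 4.0, 1.4]
width: 0.336
grip_force: 62.2
```

```bash
python3 - <<'E'
from h import *
togo([637.2,138.6,300],-.18)
E
```

```text
pos [625.5 141.6 298. ] yaw -0.1782 tilt [-0.0126  0.001  -0.9999] delta tool mm [-12.1  -0.9  -2.2] turn 0.0018 F [-16.2   4.    1.4]
```

Touching the strip with the hook tips (n≈676, as expected), about 4.6 N/mm. I'm easing to a light push and feeling sideways.

Request:
drive_tool(
  increments=[
    {"delta_pos":[1.5,-0.5,-1],"turn":0,"jaw":-1},
    {"delta_pos":[0,-0.7,0],"turn":0,"jaw":-1},
    {"delta_pos":[0,-0.4,0],"turn":0,"jaw":-1},
    {"delta_pos":[0,0,0],"turn":0,"jaw":-1},
  ],
)

```text
time: 6.82
tool_pos: [0.6245, 0.1408, 0.2988]
tcp_rot: [-0.277, -3.12, -0.002]
wrist_force: [-9.2, 6.4, -3.5]
width: 0.336
grip_force: 61.7
```

Request:
drive_tool(
  increments=[
    {"delta_pos":[0,-0.5,0],"turn":0,"jaw":-1},
    {"delta_pos":[0,-0.5,0],"turn":0,"jaw":-1},
    {"delta_pos":[0,0,0],"turn":0,"jaw":-1},
  ],
)

```text
time: 7.07
tool_pos: [0.6271, 0.1384, 0.3005]
tcp_rot: [0.279, 3.129, -0.0]
wrist_force: [0.1, 0.1, -3.5]
width: 0.335
grip_force: 61.5
```

Request:
drive_tool(
  increments=[
    {"delta_pos":[0,-0.5,0],"turn":0,"jaw":-1},
    {"delta_pos":[0,-0.5,0],"turn":0,"jaw":-1},
    {"delta_pos":[0,0,0],"turn":0,"jaw":-1},
  ],
)

```text
time: 7.32
tool_pos: [0.6275, 0.137, 0.3011]
tcp_rot: [0.281, 3.128, 0.001]
wrist_force: [-0.3, 0.6, -3.1]
width: 0.339
grip_force: 61.6
```

It dropped in: advance with no force, lateral about 248.4. I'll centre by +1 mm and advance.

Request:
drive_tool(
  increments=[
    {"delta_pos":[0,1.2,0],"turn":0,"jaw":-1},
    {"delta_pos":[-1.5,0,0],"turn":0,"jaw":-1},
    {"delta_pos":[-1.5,0,0],"turn":0,"jaw":-1},
    {"delta_pos":[-1.5,0,0],"turn":0,"jaw":-1},
    {"delta_pos":[0,0,0],"turn":0,"jaw":-1},
  ],
)

```text
time: 7.73
tool_pos: [0.632, 0.1374, 0.3007]
tcp_rot: [0.281, 3.129, -0.0]
wrist_force: [0.6, -1.0, -3.7]
width: 0.335
grip_force: 61.5
```

Request:
drive_tool(
  increments=[
    {"delta_pos":[-1.5,0,0],"turn":0,"jaw":-1},
    {"delta_pos":[-1.5,0,0],"turn":0,"jaw":-1},
    {"delta_pos":[-1,0,0],"turn":0,"jaw":-1},
    {"delta_pos":[0,0,0],"turn":0,"jaw":-1},
  ],
)

```text
time: 8.07
tool_pos: [0.6337, 0.1373, 0.3001]
tcp_rot: [-0.28, -3.122, 0.0]
wrist_force: [-9.7, 2.4, 0.8]
width: 0.336
grip_force: 62.2
```

```bash
python3 - <<'E'
from h import *
togo([636.7,136.4,300],-.18)
print(bot.read_state()["torque"])
E
```

```text
pos [633.7 137.3 300.1] yaw -0.1791 tilt [-7.4e-03  6.0e-04 -1.0e+00] delta tool mm [-3.1 -0.4  0. ] turn 0.0009 F [-9.7  2.4  0.8]
[ 0.26834945  1.36919089 -0.09493927]
```

The spine has reached the strip: 10.2 mm past tip contact at equal force, about the 11 expected. I'm easing the push and lowering with feel.

Request:
drive_tool(
  increments=[
    {"delta_pos":[1,0,1],"turn":0,"jaw":-1},
    {"delta_pos":[0,0,2],"turn":0,"jaw":-1},
    {"delta_pos":[0,0,2],"turn":0,"jaw":-1},
    {"delta_pos":[0,0,2],"turn":0,"jaw":-1},
    {"delta_pos":[0,0,2],"turn":0,"jaw":-1},
    {"delta_pos":[0,0,0],"turn":0,"jaw":-1},
  ],
)

```text
time: 8.57
tool_pos: [0.6332, 0.1375, 0.2914]
tcp_rot: [-0.28, -3.124, -0.0]
wrist_force: [-7.8, 2.2, -0.2]
width: 0.334
grip_force: 62.1
```

Request:
drive_tool(
  increments=[
    {"delta_pos":[0,0,1],"turn":0,"jaw":-1},
    {"delta_pos":[0,0,1],"turn":0,"jaw":-1},
    {"delta_pos":[0,0,0],"turn":0,"jaw":-1},
  ],
)

```text
time: 8.82
tool_pos: [0.6332, 0.1375, 0.2899]
tcp_rot: [-0.28, -3.124, -0.0]
wrist_force: [-8.3, 2.5, 2.8]
width: 0.336
grip_force: 62.4
```

```bash
python3 - <<'E'
from h import *
togo([636.7,136.4,290],-.18)
print(bot.read_state()["torque"])
S=[grab("scene") for _ in range(4)];c=S[0];c["pixels"]=np.mean([x["pixels"] for x in S],0).astype(np.uint8)
save(c,"pics/hook.png",(295,150,395,225),(800,600))
E
```

```text
pos [633.2 137.5 289.9] yaw -0.1788 tilt [-4.8e-03  6.0e-04 -1.0e+00] delta tool mm [-3.6 -0.5 -0.1] turn 0.0012 F [-8.3  2.5  2.8]
[ 0.2093515   1.09141274 -0.04532674]
```

View pics/hook.png

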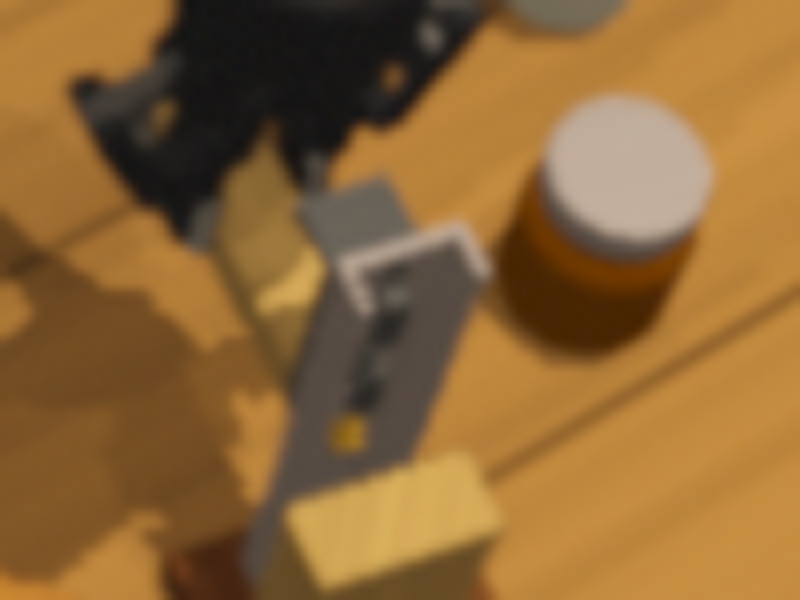

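From behind, both hooks' dark lips show through the slots at (393,290) and (363,385), above the brass catch at (350,433). It is hooked and resting on the catch. Relaxing and releasing.

Request:
drive_tool(
  increments=[
    {"delta_pos":[0.7,0,1],"turn":0,"jaw":-1},
    {"delta_pos":[0.7,0,0.5],"turn":0,"jaw":-1},
    {"delta_pos":[0,0,0],"turn":0,"jaw":-1},
    {"delta_pos":[0,0,0],"turn":0,"jaw":0},
    {"delta_pos":[0,0,0],"turn":0,"jaw":0.2},
    {"delta_pos":[0,0,0],"turn":0,"jaw":0.2},
    {"delta_pos":[0,0,0],"turn":0,"jaw":0.2},
    {"delta_pos":[0,0,0],"turn":0,"jaw":0.2},
  ],
)

```text
time: 9.68
tool_pos: [0.6337, 0.1372, 0.2886]
tcp_rot: [0.28, 3.128, 0.0]
wrist_force: [0.6, 0.2, -0.1]
width: 0.597
grip_force: 0.0
```

Request:
drive_tool(
  increments=[
    {"delta_pos":[0,0,-6],"turn":0,"jaw":0.2},
    {"delta_pos":[0,0,-20],"turn":0,"jaw":0.2},
    {"delta_pos":[0,0,-30],"turn":0,"jaw":0},
    {"delta_pos":[0,0,-30],"turn":0,"jaw":-1},
    {"delta_pos":[0,0,-15],"turn":0,"jaw":-1},
    {"delta_pos":[0,0,0],"turn":0,"jaw":-1},
    {"delta_pos":[0,0,0],"turn":0,"jaw":-1},
    {"delta_pos":[0,0,0],"turn":0,"jaw":-1},
  ],
)

```text
time: 10.35
tool_pos: [0.6329, 0.1372, 0.3882]
tcp_rot: [-0.28, -3.128, 0.001]
wrist_force: [-0.4, 0.3, 0.1]
width: 0.001
grip_force: 0.0
```

```bash
python3 - <<'E'
from h import *
l=248.3;n=677-17
togo([n*.984+l*.179,-n*.179+l*.984,390],-.18)
print(bot.read_state()["width"])
S=[grab("scene") for _ in range(4)];c=S[0];c["pixels"]=np.mean([x["pixels"] for x in S],0).astype(np.uint8)
w=grab("wrist")
a=cv2.resize(c["pixels"][150:225,295:395],(400,300),interpolation=cv2.INTER_CUBIC)
cv2.imwrite("pics/rel.png",cv2.cvtColor(np.hstack([a,cv2.resize(w["pixels"],(400,300))]),cv2.COLOR_RGB2BGR))
E
```

```text
pos [632.9 137.2 388.2] yaw -0.1788 tilt [-1.5e-03 -3.0e-04 -1.0e+00] delta tool mm [-62.    0.1  -1.9] turn 0.0012 F [-0.4  0.3  0.1]
0.0007098347283248742
```

View pics/rel.png

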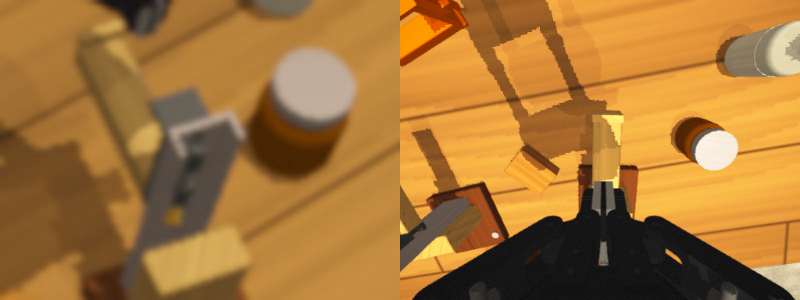

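The bracket hangs hooked, with the bar level and the gripper clear and shut. Moving over the flange.

Request:
drive_tool(
  increments=[
    {"delta_pos":[-8,0,-8],"turn":0,"jaw":-1},
    {"delta_pos":[-16,0,-6],"turn":0,"jaw":-1},
    {"delta_pos":[-18,0,0],"turn":0,"jaw":-1},
    {"delta_pos":[-12,0,0],"turn":0,"jaw":-1},
    {"delta_pos":[-6,0,0],"turn":0,"jaw":-1},
    {"delta_pos":[0,0,0],"turn":0,"jaw":-1},
    {"delta_pos":[0,0,10],"turn":0,"jaw":-1},
    {"delta_pos":[0,0,6],"turn":0,"jaw":-1},
  ],
)

```text
time: 11.27
tool_pos: [0.6917, 0.1267, 0.3858]
tcp_rot: [-0.28, -3.128, 0.0]
wrist_force: [-0.4, -0.4, -0.1]
width: -0.004
grip_force: 0.0
```

Request:
drive_tool(
  increments=[
    {"delta_pos":[0,0,3],"turn":0,"jaw":-1},
    {"delta_pos":[0,0,2],"turn":0,"jaw":-1},
    {"delta_pos":[0,0,2],"turn":0,"jaw":-1},
    {"delta_pos":[0,0,2],"turn":0,"jaw":-1},
    {"delta_pos":[0,0,2],"turn":0,"jaw":-1},
    {"delta_pos":[0,0,0],"turn":0,"jaw":-1},
  ],
)

```text
time: 11.77
tool_pos: [0.6922, 0.1266, 0.3761]
tcp_rot: [0.28, 3.129, -0.0]
wrist_force: [1.1, 0.8, 0.5]
width: 0.0
grip_force: 0.0
```

Request:
drive_tool(
  increments=[
    {"delta_pos":[0,0,1.5],"turn":0,"jaw":-1},
    {"delta_pos":[0,0,1.5],"turn":0,"jaw":-1},
    {"delta_pos":[0,0,0],"turn":0,"jaw":-1},
  ],
)

```text
time: 12.02
tool_pos: [0.6924, 0.1266, 0.3734]
tcp_rot: [0.28, 3.128, 0.0]
wrist_force: [0.5, -0.4, 0.7]
width: 0.001
grip_force: 0.0
```

Request:
drive_tool(
  increments=[
    {"delta_pos":[0,0,1.5],"turn":0,"jaw":-1},
    {"delta_pos":[0,0,1.5],"turn":0,"jaw":-1},
    {"delta_pos":[0,0,0],"turn":0,"jaw":-1},
  ],
)

```text
time: 12.27
tool_pos: [0.6923, 0.1265, 0.3696]
tcp_rot: [-0.28, -3.129, 0.0]
wrist_force: [-0.2, 0.4, -0.1]
width: -0.001
grip_force: 0.0
```

Request:
drive_tool(
  increments=[
    {"delta_pos":[0,0,1.5],"turn":0,"jaw":-1},
    {"delta_pos":[0,0,1.5],"turn":0,"jaw":-1},
    {"delta_pos":[0,0,0],"turn":0,"jaw":-1},
  ],
)

```text
time: 12.52
tool_pos: [0.6922, 0.1265, 0.3665]
tcp_rot: [-0.28, -3.128, 0.0]
wrist_force: [-0.9, 0.4, -0.7]
width: 0.001
grip_force: 0.0
```

Request:
drive_tool(
  increments=[
    {"delta_pos":[0,0,1.5],"turn":0,"jaw":-1},
    {"delta_pos":[0,0,1],"turn":0,"jaw":-1},
    {"delta_pos":[0,0,0],"turn":0,"jaw":-1},
  ],
)

```text
time: 12.77
tool_pos: [0.6924, 0.1266, 0.3652]
tcp_rot: [0.28, 3.129, 0.0]
wrist_force: [-0.7, -0.4, 2.6]
width: -0.002
grip_force: 1.3
```

Request:
drive_tool(
  increments=[
    {"delta_pos":[0,0,1],"turn":0,"jaw":-1},
    {"delta_pos":[0,0,1],"turn":0,"jaw":-1},
    {"delta_pos":[0,0,0],"turn":0,"jaw":-1},
  ],
)

```text
time: 13.02
tool_pos: [0.6923, 0.1266, 0.365]
tcp_rot: [0.28, 3.128, 0.0]
wrist_force: [-4.2, -1.2, 8.3]
width: 0.003
grip_force: 4.7
```

Request:
drive_tool(
  increments=[
    {"delta_pos":[0,0,1],"turn":0,"jaw":-1},
    {"delta_pos":[0,0,1],"turn":0,"jaw":-1},
    {"delta_pos":[0,0,0],"turn":0,"jaw":-1},
  ],
)

```text
time: 13.27
tool_pos: [0.6922, 0.1266, 0.3649]
tcp_rot: [0.28, 3.127, 0.001]
wrist_force: [-7.2, -0.9, 15.2]
width: 0.004
grip_force: 7.7
```

Request:
drive_tool(
  increments=[
    {"delta_pos":[0,0,1],"turn":0,"jaw":-1},
    {"delta_pos":[0,0,1],"turn":0,"jaw":-1},
    {"delta_pos":[0,0,0],"turn":0,"jaw":-1},
  ],
)

```text
time: 13.52
tool_pos: [0.6922, 0.1267, 0.3648]
tcp_rot: [0.28, 3.126, 0.001]
wrist_force: [-10.7, -1.7, 20.8]
width: 0.003
grip_force: 10.8
```

Request:
drive_tool(
  increments=[
    {"delta_pos":[0,0,1.5],"turn":0,"jaw":-1},
    {"delta_pos":[0,0,1.5],"turn":0,"jaw":-1},
    {"delta_pos":[0,0,0],"turn":0,"jaw":-1},
  ],
)

```text
time: 13.77
tool_pos: [0.6921, 0.1267, 0.3646]
tcp_rot: [0.28, 3.125, 0.002]
wrist_force: [-14.7, -2.0, 30.8]
width: -0.004
grip_force: 15.4
```

It is rigid at fingertip height 191.8 mm, which equals the home height of 192. Lifting off and backing away to check.

Request:
drive_tool(
  increments=[
    {"delta_pos":[0,0,-6],"turn":0,"jaw":-1},
    {"delta_pos":[0,0,-20],"turn":0,"jaw":-1},
    {"delta_pos":[0,0,-35],"turn":0,"jaw":-1},
    {"delta_pos":[10,0,-35],"turn":0,"jaw":-1},
    {"delta_pos":[35,0,-10],"turn":0,"jaw":-1},
    {"delta_pos":[40,0,0],"turn":0,"jaw":-1},
    {"delta_pos":[40,0,0],"turn":0,"jaw":-1},
    {"delta_pos":[40,0,0],"turn":0,"jaw":-1},
  ],
)

```text
time: 14.43
tool_pos: [0.5285, 0.156, 0.4617]
tcp_rot: [0.281, 3.128, 0.001]
wrist_force: [-0.3, 0.4, 0.5]
width: 0.0
grip_force: 0.0
```

Request:
drive_tool(
  increments=[
    {"delta_pos":[20,30,0],"turn":0,"jaw":-1},
    {"delta_pos":[20,30,0],"turn":0,"jaw":-1},
    {"delta_pos":[0,35,0],"turn":0,"jaw":-1},
    {"delta_pos":[0,35,0],"turn":0,"jaw":-1},
    {"delta_pos":[0,35,0],"turn":0,"jaw":-1},
    {"delta_pos":[0,20,0],"turn":0,"jaw":-1},
    {"delta_pos":[0,0,0],"turn":0,"jaw":-1},
  ],
)

```text
time: 15.02
tool_pos: [0.5234, 0.3488, 0.4609]
tcp_rot: [-0.275, -3.129, -0.002]
wrist_force: [-0.7, -0.6, 0.4]
width: 0.002
grip_force: 0.0
```

```bash
python3 - <<'E'
from h import *
def av(n):
    L=[grab(n) for _ in range(4)];L[0]["pixels"]=np.mean([x["pixels"] for x in L],0).astype(np.uint8);return L[0]
t,s=av("top"),av("scene")
r=lambda c,x,y,w,h:cv2.resize(cv2.cvtColor(c["pixels"],cv2.COLOR_RGB2BGR)[y:y+h,x:x+w],(400,300),interpolation=cv2.INTER_CUBIC)
cv2.imwrite("pics/end.png",np.vstack([np.hstack([r(t,170,80,100,75),r(t,275,80,100,75)]),np.hstack([r(s,305,165,80,60),r(s,210,210,80,60)])]))
u=.1793
for nm,zz in(("home",.192),("up",.202)):
    n=.675;l=.2485;print(nm,[proj(c,[n*.984+l*.179-.0,-n*.179+l*.984,zz]).round(1).tolist() for c in(t,s)])
E
```

```text
home [[202.2, 104.0], [342.3, 185.6]]
up [[201.6, 102.3], [343.0, 183.5]]
```

View pics/end.png

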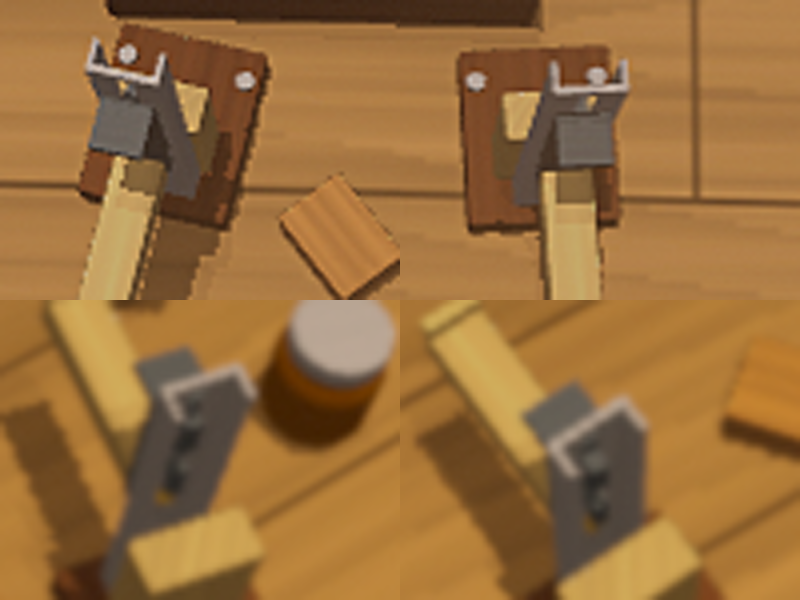

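The end view shows the newly fitted bracket at (125,125) sitting the same as the fitted one at (585,135): the flange is the same distance below the strip top, the hooks are right down over the catch, and the offcut and jar are unmoved. Handing in.

```bash
python3 -c "
from workcell import bot
print(bot.finish_job())"
```

```text
the job is handed in; nothing more can be done
None
```

The bracket is hooked into the empty upright and pressed down to a hard stop at its home height, 192 mm; it looks seated like the fitted one, but I inferred that the catch has sprung rather than seeing it clearly. I let go and handed the job in at about 16 s, with no push against the upright over about 17 N; no result came back.

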